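# Close the pressure pot: draw the lid down crisscross, then open the air

### The job

Finish closing the pressure pot so that its lid seats flat: its front left and back right wing knobs have already been drawn down half way and the other two are still loose, so first turn each of those two about 60 degrees clockwise to catch up, then go round all four in crisscross order, each followed by the one diagonally opposite, and turn every knob up to its hard stop. Only when the lid is home, open the air valve at the pot's side by swinging its lever until it lies in line with the pipe. Leave the other things on the bench alone.

Things in the scene. Friction and masses are not known exactly. Their poses are not given: they have to be found in the camera images.
- pot_axis (a point): Pressure pot: a round aluminium pot with a flange, 175 mm across, fixed to the bench, with a grey lid held by four black wing knobs. This point is on its axis at bench level; its x axis points to the pot's back (away from the robot), y to its left, z up. The four studs stand at x = +-58 mm, y = +-58 mm, 116 mm apart along the sides.
- lid_mid (a point): The lid: a grey disc 166 mm across with four lugs; this point is on its axis, level with the tops of the lugs, z up. It is held up off its seat by the springy gasket and follows the knobs down; at the start it stands about 114 mm above the bench, seated 112 to 113 mm, level. A gauge (47 mm across, top 25 mm above this point) is at its middle and a small relief valve 46 mm behind that; both are fixed to the lid.
- knob_fl_grip (a point): Front left wing knob of the lid, seen from the robot: a black butterfly wing 72 mm long, 12 mm thick with flat sides, upright on a round hub. This point is on the knob's axis, 28 mm above the lid's lugs; the wing reaches from 16 mm below it (there the 25 mm thick hub begins) to 15 mm above it. Its x axis lies along the wing, z is up. Oppo back right.
- knob_fl (a joint): Turn of the front left knob in rad, growing clockwise seen from above (tightening); 0 fully slack, hard stop with the lid seated at 2.4. It sinks 1.9 mm per rad, needs about 0.1 N m and stays where it is left. Starts at 1.0 to 1.3, already drawn down.
- knob_fr_grip (a point): Front right wing knob of the lid, seen from the robot: a black butterfly wing 72 mm long, 12 mm thick with flat sides, upright on a round hub. This point is on the knob's axis, 28 mm above the lid's lugs; the wing reaches from 16 mm below it (there the 25 mm thick hub begins) to 15 mm above it. Its x axis lies along the wing, z is up. Oppo back left.
- knob_fr (a joint): Turn of the front right knob in rad, growing clockwise seen from above (tightening); 0 fully slack, hard stop with the lid seated at 2.4. It sinks 1.9 mm per rad, needs about 0.1 N m and stays where it is left. Starts at 0 to 0.3, still loose.
- knob_br_grip (a point): Back right wing knob of the lid, seen from the robot: a black butterfly wing 72 mm long, 12 mm thick with flat sides, upright on a round hub. This point is on the knob's axis, 28 mm above the lid's lugs; the wing reaches from 16 mm below it (there the 25 mm thick hub begins) to 15 mm above it. Its x axis lies along the wing, z is up. Oppo front left.
- knob_br (a joint): Turn of the back right knob in rad, growing clockwise seen from above (tightening); 0 fully slack, hard stop with the lid seated at 2.4. It sinks 1.9 mm per rad, needs about 0.1 N m and stays where it is left. Starts at 1.0 to 1.3, already drawn down.
- knob_bl_grip (a point): Back left wing knob of the lid, seen from the robot: a black butterfly wing 72 mm long, 12 mm thick with flat sides, upright on a round hub. This point is on the knob's axis, 28 mm above the lid's lugs; the wing reaches from 16 mm below it (there the 25 mm thick hub begins) to 15 mm above it. Its x axis lies along the wing, z is up. Oppo front right.
- knob_bl (a joint): Turn of the back left knob in rad, growing clockwise seen from above (tightening); 0 fully slack, hard stop with the lid seated at 2.4. It sinks 1.9 mm per rad, needs about 0.1 N m and stays where it is left. Starts at 0 to 0.3, still loose.
- lever_grip (a point): Middle of the black sleeve on the ball valve's lever, at the pot's right side; the sleeve is 44 mm long, 12 mm thick, 16 mm high. Its x axis lies along the lever and points to the pivot; z is up. 64 mm from the pivot; about 122 mm above the bench.
- lever_pivot (a point): On the vertical pivot axis of that lever, at the height of the sleeve's middle; 142 mm to the right of the pot's axis, on the valve's pipe, which runs straight out from the pot to its right.
- valve_lever (a joint): Turn of the valve lever in rad, growing anticlockwise seen from above: 0 shut (lever square to the pipe, pointing to the robot), stop at 1.57 fully open (lever in line with the pipe, pointing away from the pot). It starts at 0 to 0.1, needs about 0.12 N m and stays where it is left.
- jar: Bystander: screw-lidded jar, 55 mm across, 46 mm tall; origin at its underside.
- driver: Bystander: hex driver, 170 mm long; origin at its underside.
- stone_a: Bystander: grey stone stick, 120 mm long; origin at its underside.
- stone_b: Bystander: green stone stick, 100 mm long; origin at its underside.
- vernier: Bystander: calliper lying flat, 200 mm long; origin at its underside.
- wheel: Bystander: felt wheel standing on its face, mandrel up, 43 mm across, 50 mm tall; origin at its underside.
- core: Bystander: finned core insert standing up, 28 x 30 x 57 mm; origin at its underside.

How it is judged:
On the way, in this order (a step that is already met when the one before it is completed fails the run):
1. the two loose knobs have caught up: all four drawn down about half way (each past 0.7 rad) (value of joint each of knob_fl, knob_fr, knob_br, knob_bl above 0.7 rad), for 0.1 s.
2. all four knobs home (past 2.2 rad of 2.4) and the lid seated flat (value of joint each of knob_fl, knob_fr, knob_br, knob_bl above 2.2 rad and z of lid_mid in the frame of pot_axis below 0.1135 m and angle between lid_mid's own z axis and vertical below 0.006 rad), for 0.2 s.
3. the air valve open (value of joint valve_lever above 1.4 rad), for 0.2 s.
At the end, for the whole second after the job is handed in: All four knobs within 0.2 rad of their stop, the lid down on its seat (lid_mid no more than 113.5 mm above the bench) and level within 0.006 rad, the valve lever open past 1.4 rad of 1.57 (all of step 2 and value of joint valve_lever above 1.4 rad); the robot touches nothing.
It fails at once if a knob run nearly home (past 1.9 rad) while another is still loose (below 0.6 rad): the lid cocks ((value of joint knob_fl above 1.9 rad and value of joint any of knob_fr, knob_br, knob_bl below 0.6 rad) or (value of joint knob_fr above 1.9 rad and value of joint any of knob_fl, knob_br, knob_bl below 0.6 rad) or (value of joint knob_br above 1.9 rad and value of joint any of knob_fl, knob_fr, knob_bl below 0.6 rad) or (value of joint knob_bl above 1.9 rad and value of joint any of knob_fl, knob_fr, knob_br below 0.6 rad)).
It fails at once if last round not crisscross: two neighbouring knobs past 2.1 rad while both others are below 1.7 rad ((value of joint each of knob_fl, knob_fr above 2.1 rad and value of joint each of knob_br, knob_bl below 1.7 rad) or (value of joint each of knob_fr, knob_br above 2.1 rad and value of joint each of knob_bl, knob_fl below 1.7 rad) or (value of joint each of knob_br, knob_bl above 2.1 rad and value of joint each of knob_fl, knob_fr below 1.7 rad) or (value of joint each of knob_bl, knob_fl above 2.1 rad and value of joint each of knob_fr, knob_br below 1.7 rad)).
It fails at once if the valve opened (past 0.4 rad) before all knobs are home (value of joint valve_lever above 0.4 rad and value of joint any of knob_fl, knob_fr, knob_br, knob_bl below 2.1 rad).
It fails at once if a bystander pushed more than 30 mm (distance of any of jar, driver, stone_a, stone_b, vernier, wheel, core from where it was at the start of the episode above 0.03 m).
It also fails if it takes over 72 s, if anything falls off the work surface, if the arm or the gripper's body presses on something with over 40 N, if the wrist force passes 120 N, or if a joint passes its speed limit or range.

### The arm

A 6-joint arm with a two-finger parallel gripper is mounted at the origin on a cart in front of the work surface, level with it; the furniture and walls round the work are solid. World frame = base frame: x ahead of the robot, y to its left, z up, the work surface at z = 0. Lengths are in m, angles in rad, forces in N, time in s.
With the tool pointing down it reaches from about 0.35 to 0.975 m from the base axis. Payload 4.9 kg.
Tool frame: the origin (TCP) lies at the very end of the fingers, on their centre line; the grasp point (between the pads) lies 19 mm behind it; z points along the fingers, x is the direction in which the jaws open and shut, and the axes are right-handed (so a half turn about z gives the same grasp; the last joint's range is limited). The gripper opens to 85 mm and grips with 20 to 120 N. Pads are 22 mm wide; open, the fingers measure 114 mm over their backs; the gripper's body (76 mm by 85 mm) begins 54 mm behind the grasp point. The pads swing forward as they close: fully open they stand 13 mm farther back than shut.
Start: joints at [0.992, 0.053, 1.613, -0, 1.476, -0.119], TCP at [0.277, 0.56, 0.231] pointing down, gripper open.
Joint ranges: [-3.01, 3.01], [-1.01, 2.22], [0.06, 2.58], [-1.02, 4.17], [0.09, 2.62], [-3.14, 3.14]. Speed limits (rad/s): [2.57, 2.57, 3.14, 3.14, 3.14, 3.14].

### API

Orientations are given as a rotation vector (axis times angle).
In Python, from station import ctrl gives the robot as it stands.
- The arm moves only by the shell command python3 -m handwheel 'ROWS' [OPENING] [FORCE]. ROWS is a JSON object of lists of equal length, an entry for each row: "offset": the shift along the world's x, y, z in units of 40 mm (1.0 is 40 mm), a list of three; "roll": the turn about the world's z in units of 6 degrees (1.0 is 6 degrees). A call has exactly 10 rows; each row is the pose to reach, as a shift and turn from the pose commanded when the call began; what a row does not reach only later rows make up. A row lasts 1/10 s, in which the tool goes at most 50 mm and 8.59 degrees, less where a joint would pass 70% of its speed; a pose out of reach is approached as far as the arm can. A call with a gripper value outside its range is refused whole. OPENING is the finger opening in mm, from 0 to 85.4, set as the call begins (- or left out, the last holds). The fingers move at their own pace and stop on an object; FORCE is the grip in N (left out, the last holds). Time passes only in rows, so rows that repeat a pose let the fingers close, or fill a call up. It gives the time, the measured TCP pose, the force and the opening at its end, in the units of the state.
- ctrl.get_obs(): the state, without advancing time (a new reading comes with each control period).
- ctrl.get_image(name): name is "scene" or "top" or "wrist"; returns a dict with "img" (420x560x3 uint8, red, green, blue), "fx", "fy", "cx", "cy" (pixels), "k1" (the pictures are not rectified: a ray, as slopes to the right and down, at radius r is drawn at 1 + k1 r^2 times it, then the intrinsics apply), "T" (4x4, takes a point from camera to world coordinates). Camera axes: x right, y down, z forward; pixel columns grow to the right and rows downward; lengths in m; the calibration is good to about 2 mm. A picture is of the moment at which its call begins. There is no depth.
- ctrl.finish_job(): hands the job in, once; it reports no verdict.
The state is a dict: "t": time; "q": joint angles; "dq": joint speeds; "effort": joint torques, N m; "tool_pos": TCP position; "tool_rot": TCP orientation; "contact_force": force on the tool from outside, world axes, zero at the start; "wrist_torque": the same for the moment, N m; "opening": finger opening in m.
Only numpy, scipy, OpenCV 4.12 (cv2) and the standard library are available. Lean on these libraries where they do the work, as an engineer would, in place of code of your own. Each camera call takes 0.05 s, during which the arm holds its last target.

## Working session

There is one attempt and no reset: what is moved stays moved. The work goes in short steps, Python scripts to look and compute and a shell command to move; the robot and the scene stay as the last step left them, time stands still between calls to the robot, and variables do not carry over. Pictures are saved under pics/ and viewed, and the job is handed in when it is done.

```bash
ls; mkdir -p pics
python3 - <<'E'
from station import ctrl
import cv2,json
o=ctrl.get_obs(); print({k:(v if not hasattr(v,'tolist') else v.tolist()) for k,v in o.items()})
for n in ["scene","top","wrist"]:
    d=ctrl.get_image(n); cv2.imwrite(f"pics/{n}0.png",d["img"][:,:,::-1]); print(n,d["fx"],d["fy"],d["cx"],d["cy"],d["k1"]); print(d["T"])
E
```

```text
pics
{'t': 0.0, 'q': [0.9919989767610906, 0.05337307531021467, 1.6142730242350045, -1.3945854982716769e-05, 1.476004796230422, -0.11900056198471722], 'dq': [-0.0009472839072080174, 0.0014097603335297784, 0.0013119608694562059, -0.0021996306792642964, -0.0002334146653318768, 0.0005197559474439224], 'effort': [-0.0007764920883346349, -39.36902046203613, -37.017295360565186, -0.0002589968789834529, 0.006959408201510087, -2.0203185044920247e-05], 'tool_pos': [0.277017871819132, 0.5595681925810777, 0.23006549614505722], 'tool_rot': [2.668461038601289, 1.6563109331179298, -0.0029198971770866234], 'contact_force': [1.4173283488140032, 0.3072446952802482, 1.2036678071195224], 'wrist_torque': [0.032916273405115465, -0.04290829642155951, 0.04372814481834248], 'opening': 0.08536635354623956}
scene 529.0332802076427 529.0332802076427 275.37784373202544 205.98090413266277 0.00758479044964011
[[ 0.82129219 -0.35070564  0.44998299 -0.0295912 ]
 [-0.57006467 -0.47339592  0.67150769 -0.75784912]
 [-0.02248142 -0.80802343 -0.58872127  0.84243352]
 [ 0.          0.          0.          1.        ]]
top 505.02985681864146 505.02985681864146 282.37041020886653 213.2125275488289 -0.02036763528841959
[[-0.01793215 -0.98339555  0.18058688  0.31014703]
 [-0.99978105  0.01958416  0.00736906  0.07347028]
 [-0.01078335 -0.1804152  -0.98353143  1.31982358]
 [ 0.          0.          0.          1.        ]]
wrist 328.20964531964654 328.20964531964654 275.2396631863045 207.14281024494284 -0.03206382213182163
[[ 0.44335585  0.85167786  0.27942872  0.20497305]
 [ 0.89634221 -0.42039185 -0.14085927  0.59411032]
 [-0.00249717  0.31291454 -0.949778    0.37305122]
 [ 0.          0.          0.          1.        ]]
```

View pics/scene0.png

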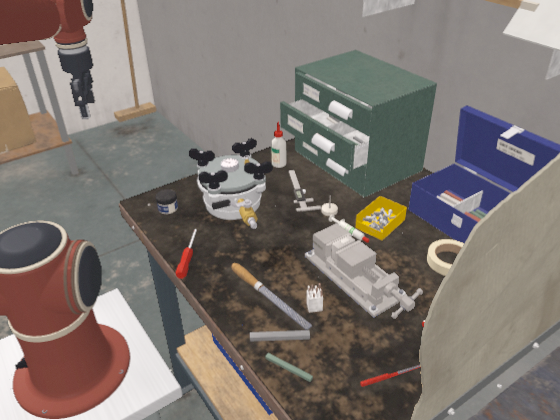

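View pics/top0.png

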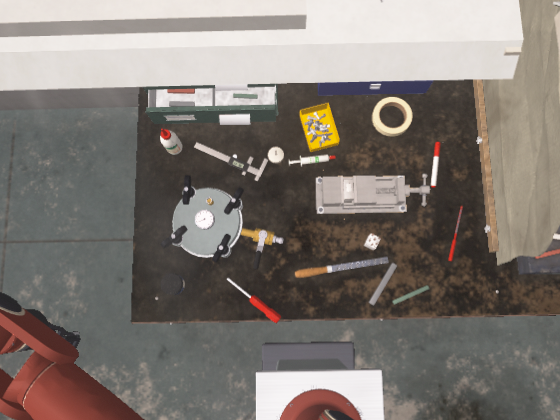

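```bash
cat > h.py <<'E'
import numpy as np,cv2
from station import ctrl
def load(n):
    return ctrl.get_image(n)
def px2ray(d,u,v):
    K=np.array([[d["fx"],0,d["cx"]],[0,d["fy"],d["cy"]],[0,0,1.]])
    # distortion x_d = x(1+k1 r^2)
    p=cv2.undistortPointsIter(np.array([[[u,v]]],float),K,np.array([d["k1"],0,0,0,0.]),None,None,(3,50,1e-10))[0,0]
    T=np.array(d["T"]); return T[:3,3],T[:3,:3]@np.array([p[0],p[1],1.])
def onplane(d,u,v,z):
    o,r=px2ray(d,u,v); return o+r*(z-o[2])/r[2]
def proj(d,P):
    T=np.array(d["T"]); K=np.array([[d["fx"],0,d["cx"]],[0,d["fy"],d["cy"]],[0,0,1.]])
    Ti=np.linalg.inv(T)
    return cv2.projectPoints(np.array(P,float).reshape(-1,3),cv2.Rodrigues(Ti[:3,:3])[0],Ti[:3,3],K,np.array([d["k1"],0,0,0,0.]))[0].reshape(-1,2)
def crop(d,x0,y0,x1,y1,s,name):
    im=d["img"][y0:y1,x0:x1,::-1]
    cv2.imwrite(name,cv2.resize(im,None,fx=s,fy=s,interpolation=cv2.INTER_CUBIC))
E
python3 - <<'E'
from h import *
import pickle
d={n:load(n) for n in("top","scene")}
pickle.dump(d,open("d0.pkl","wb"))
crop(d["top"],150,160,290,300,4,"pics/topc.png")
crop(d["scene"],150,120,300,240,5,"pics/scenec.png")
E
```

```text
(no output)
```

View pics/topc.png

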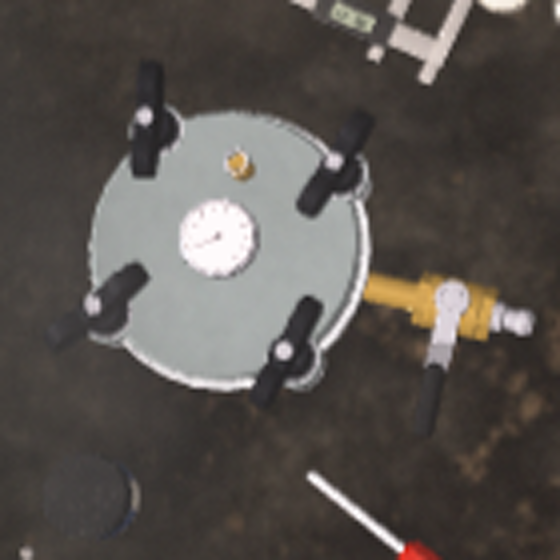

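View pics/scenec.png

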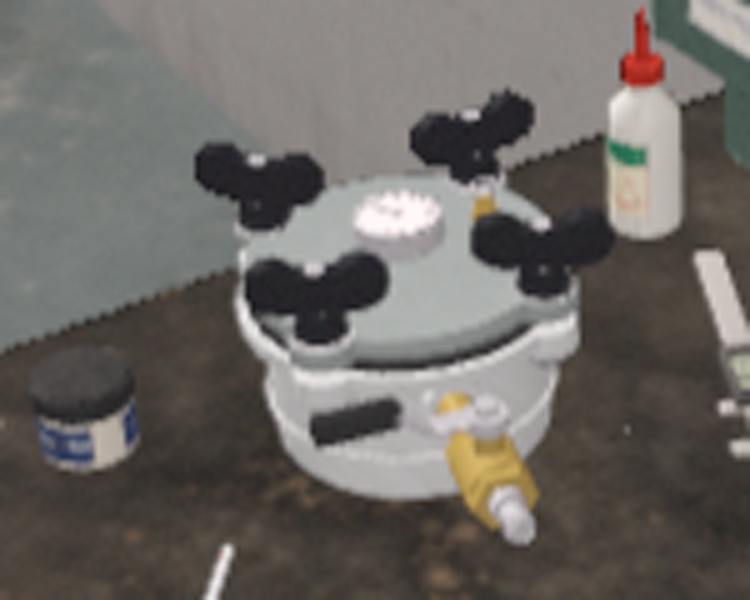

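View pics/wrist0.png

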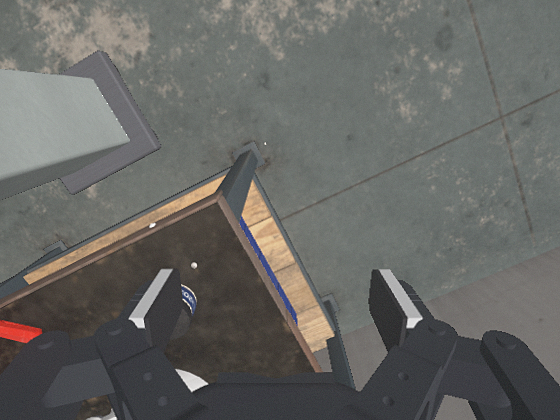

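```bash
cat >> h.py <<'E'
def tri(dA,a,dB,b):
    o1,r1=px2ray(dA,*a);o2,r2=px2ray(dB,*b)
    r1/=np.linalg.norm(r1);r2/=np.linalg.norm(r2)
    A=np.stack([r1,-r2],1);s=np.linalg.lstsq(A,o2-o1,rcond=None)[0]
    p,q=o1+s[0]*r1,o2+s[1]*r2
    return (p+q)/2,np.linalg.norm(p-q)
E
python3 - <<'E'
from h import *
import pickle
d=pickle.load(open("d0.pkl","rb"));t=d["top"];s=d["scene"]
T=lambda a:(150+(a[0]-1.5)/4,160+(a[1]-1.5)/4)
S=lambda a:(150+(a[0]-2)/5,120+(a[1]-2)/5)
pts=dict(FL=((93,305),(257,160)),FR=((283,350),(313,270)),BL=((145,116),(470,117)),BR=((335,160),(543,243)))
P={}
for k,(a,b) in pts.items():
    p,e=tri(t,T(a),s,S(b));P[k]=p;print(k,p.round(4),e.round(4))
ctr=np.mean(list(P.values()),0);print("ctr",ctr)
for a,b in(("FL","FR"),("BL","BR"),("FL","BL"),("FR","BR"),("FL","BR"),("FR","BL")):
    v=P[b]-P[a];print(a,b,np.linalg.norm(v[:2]).round(4),np.degrees(np.arctan2(v[1],v[0])).round(2))
g,e=tri(t,T((217,237)),s,S((398,215)));print("gauge",g,e)
# valve
print("pivot",tri(t,T((452,298)),s,S((490,408))))
# lever sleeve ends at z .13 top
for n,a in (("pin",(440,365)),("pout",(430,434))): print(n,onplane(t,*T(a),0.13))
# wing ends top view per knob
w=dict(FL=((148,268),(52,343)),FR=((315,298),(262,404)),BL=((151,62),(145,176)),BR=((370,115),(306,213)))
for k,(a,b) in w.items():
    A,B=[onplane(t,*T(x),0.155) for x in(a,b)];v=A-B
    print(k,A.round(4),B.round(4),((A+B)/2).round(4),np.linalg.norm(v).round(4),np.degrees(np.arctan2(v[1],v[0])).round(1))
E
```

```text
FL [0.4766 0.3383 0.1544] 0.0025
FR [0.4478 0.2271 0.155 ] 0.002
BL [0.589  0.3098 0.1545] 0.0021
BR [0.5622 0.1984 0.142 ] 0.001
ctr [0.51888384 0.26838253 0.15146625]
FL FR 0.1149 -104.52
BL BR 0.1146 -103.54
FL BL 0.1159 -14.25
FR BR 0.1179 -14.09
FL BR 0.164 -58.56
FR BL 0.1636 30.36
gauge [0.51824451 0.26837171 0.1399802 ] 0.0031106094457094384
pivot (array([0.48355996, 0.1300448 , 0.11300223]), np.float64(0.004753515549218681))
pin [0.43915492 0.13778464 0.13      ]
pout [0.39858928 0.14406911 0.13      ]
FL [0.4966 0.3068 0.155 ] [0.4535 0.3621 0.155 ] [0.475  0.3345 0.155 ] 0.0701 -52.1
FR [0.477  0.2089 0.155 ] [0.4158 0.2395 0.155 ] [0.4464 0.2242 0.155 ] 0.0684 -26.6
BL [0.6209 0.3071 0.155 ] [0.5516 0.3095 0.155 ] [0.5862 0.3083 0.155 ] 0.0694 -2.0
BR [0.5857 0.1765 0.155 ] [0.5275 0.2143 0.155 ] [0.5566 0.1954 0.155 ] 0.0695 -33.0
```

The top view shows the knobs around the lid. FR is at (221,247), BL at (186,189), FL at (173,236) and BR at (234,200). The valve lever points towards the robot at (260,260). The pot axis comes out at about (0.5185, 0.268), with a yaw of −14°. I'm moving above the FR knob, where the tool is already aligned with the wing.

```bash
python3 -m handwheel '{"offset":[[1,-2,0],[2,-4,0],[3,-6,0],[4.28,-8.33,0],[4.28,-8.33,-0.5],[4.28,-8.33,-0.5],[4.28,-8.33,-0.5],[4.28,-8.33,-0.5],[4.28,-8.33,-0.5],[4.28,-8.33,-0.5]],"roll":[0,0,0,0,0,0,0,0,0,0]}' 50 60
python3 - <<'E'
from h import *
d=load("wrist");crop(d,0,0,560,420,1.4,"pics/w1.png")
print(proj(d,[[.4484,.2262,.155],[.477,.2089,.155],[.4158,.2395,.155]]))
E
```

```text
t: 1.25
tool_pos: [0.4485, 0.2267, 0.2112]
tool_rot: [-2.67, -1.655, 0.0]
contact_force: [0.6, -0.1, 0.7]
opening: 0.0501
[[276.64982126 228.08930509]
 [272.52218519 273.27965355]
 [272.5598413  175.34825039]]
```

View pics/w1.png

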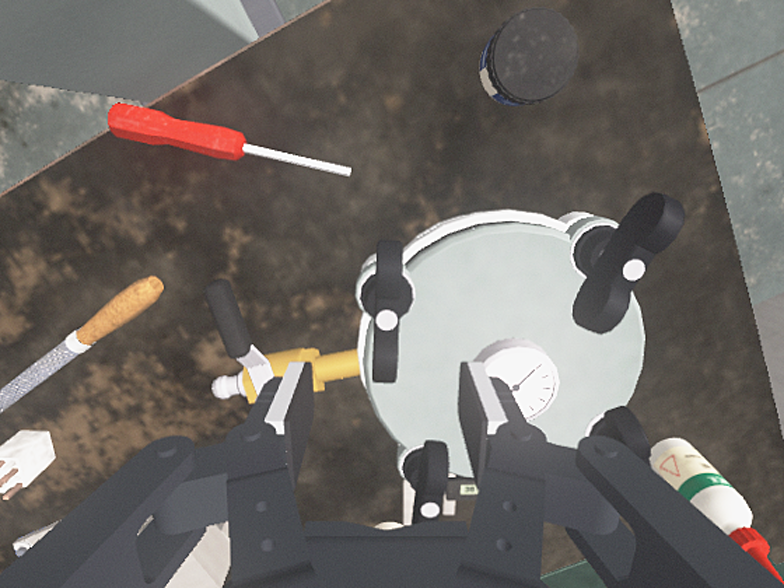

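The wrist view shows the FR wing upright in the image, cap at about (276,228). That matches the projection, so I'm descending.

```bash
python3 -m handwheel '{"offset":[[0,0,-0.5],[0,0,-1.0],[0,0,-1.4],[0,0,-1.7],[0,0,-1.9],[0,0,-1.9],[0,0,-1.9],[0,0,-1.9],[0,0,-1.9],[0,0,-1.9]],"roll":[0,0,0,0,0,0,0,0,0,0]}' 50 60
python3 -m handwheel '{"offset":[[0,0,0],[0,0,0],[0,0,0],[0,0,0],[0,0,0],[0,0,0],[0,0,0],[0,0,0],[0,0,0],[0,0,0]],"roll":[0,0,0,0,0,0,0,0,0,0]}' 8 60
python3 - <<'E'
from h import *
print(ctrl.get_obs()["wrist_torque"],ctrl.get_obs()["contact_force"])
d=load("wrist");crop(d,100,100,460,420,1.8,"pics/w2.png")
E
```

```text
t: 2.3
tool_pos: [0.4489, 0.227, 0.136]
tool_rot: [2.669, 1.656, 0.002]
contact_force: [1.1, -0.2, -0.5]
opening: 0.0505
t: 3.3
tool_pos: [0.4486, 0.2271, 0.1355]
tool_rot: [-2.669, -1.657, -0.001]
contact_force: [-2.0, 1.1, 5.0]
opening: 0.0109
[ 0.28037404  0.36198338 -0.06062718] [-1.98356719  1.06178735  5.03630211]
```

View pics/w2.png

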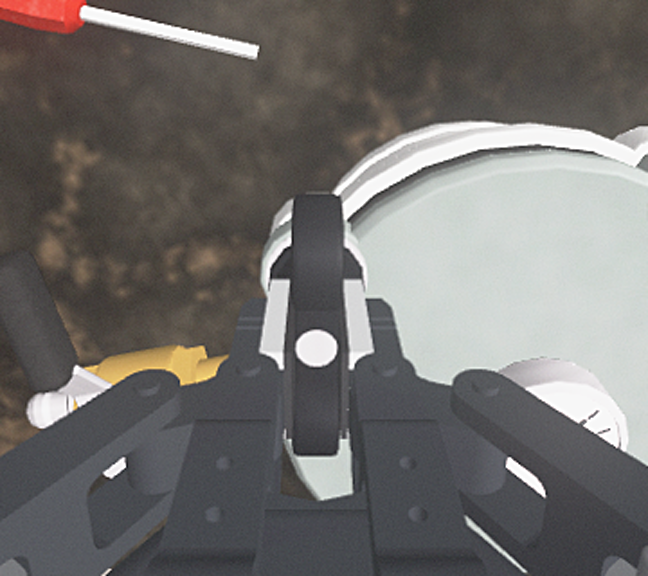

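The FR wing is gripped and centred (opening 11 mm). I'm turning it 60° clockwise while sinking 2 mm.

```bash
python3 -m handwheel '{"offset":[[0,0,-0.005],[0,0,-0.01],[0,0,-0.015],[0,0,-0.02],[0,0,-0.025],[0,0,-0.03],[0,0,-0.035],[0,0,-0.04],[0,0,-0.05],[0,0,-0.05]],"roll":[-1,-2.2,-3.4,-4.6,-5.8,-7,-8.2,-9.3,-10.2,-10.2]}' 8 60
python3 - <<'E'
from h import *
o=ctrl.get_obs();print(o["wrist_torque"],o["contact_force"],o["q"])
d=load("wrist");crop(d,100,100,460,420,1.8,"pics/w3.png")
E
```

```text
t: 4.35
tool_pos: [0.4488, 0.2272, 0.1336]
tool_rot: [-3.14, -0.068, -0.001]
contact_force: [-1.1, 2.8, 4.2]
opening: 0.0106
[ 0.45241044  0.20121202 -0.0770174 ] [-1.06137695  2.778177    4.15835485] [ 3.20283662e-01 -1.62874117e-01  1.98730077e+00  5.44705191e-04
  1.31622529e+00  2.77058055e-01]
```

View pics/w3.png

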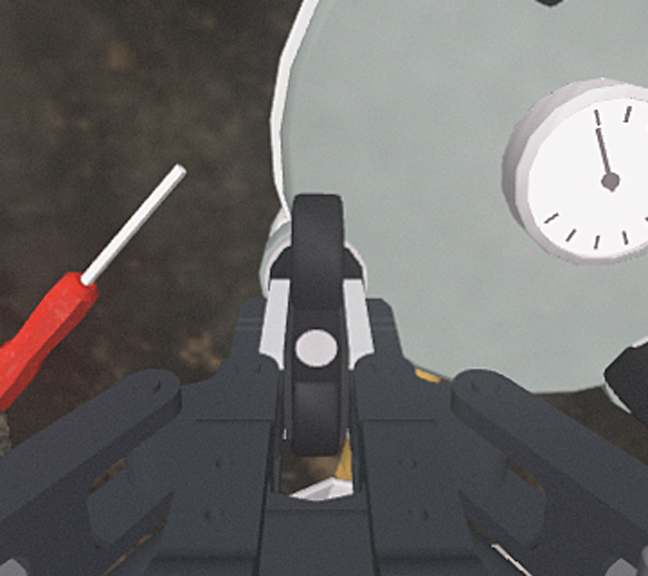

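FR has turned 61° (wing re-centred in the jaws, cap at (316,348) of the crop). I'm releasing it and heading to BL.

```bash
python3 -m handwheel '{"offset":[[0,0,0],[0,0,0],[0,0,0],[0,0,0],[0,0,0.5],[0,0,1.2],[0,0,1.8],[0.9,0.5,1.8],[1.8,1.0,1.8],[2.7,1.5,1.8]],"roll":[0,0,0,0,0,0,0,1.4,2.8,4.2]}' 50 60
python3 -m handwheel '{"offset":[[0.82,0.6,0],[0.82,0.6,0],[0.82,0.6,0],[0.82,0.6,0],[0.82,0.6,0],[0.82,0.6,0],[0.82,0.6,0],[0.82,0.6,0],[0.82,0.6,0],[0.82,0.6,0]],"roll":[1.4,2.8,4.2,5.6,7,8.4,9.8,10.05,10.05,10.05]}'
python3 - <<'E'
from h import *
d=load("wrist");crop(d,0,0,560,420,1.4,"pics/w4.png")
print(proj(d,[[.589,.3104,.155],[.6209,.3071,.155],[.5516,.3095,.155]])*1.4)
t=load("top");crop(t,150,160,290,300,4,"pics/t4.png")
E
```

```text
t: 5.4
tool_pos: [0.5579, 0.2874, 0.2057]
tool_rot: [3.048, 0.76, 0.002]
contact_force: [0.6, -0.4, -0.3]
opening: 0.0503
t: 6.4
tool_pos: [0.5893, 0.3108, 0.2052]
tool_rot: [2.263, 2.179, -0.0]
contact_force: [-0.3, -0.2, 0.3]
opening: 0.05
[[387.65564582 324.80417405]
 [383.1089726  387.01989997]
 [382.44863905 244.05038292]]
```

View pics/w4.png

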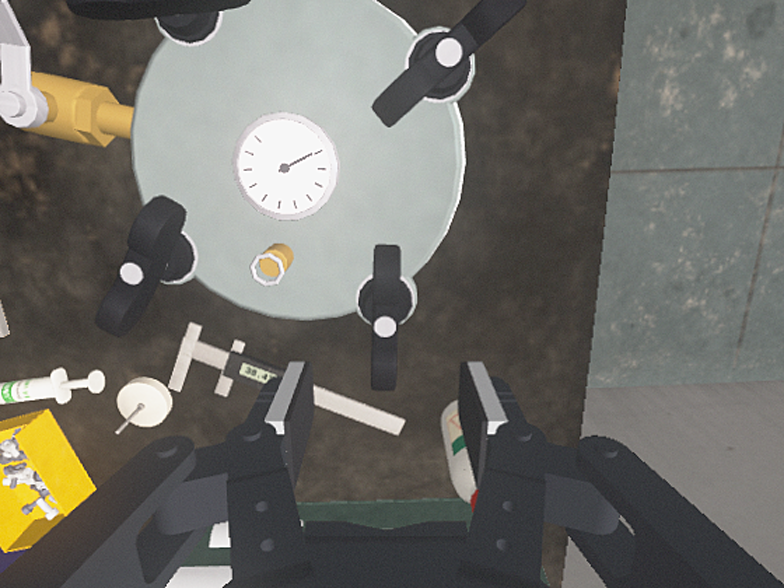

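View pics/t4.png

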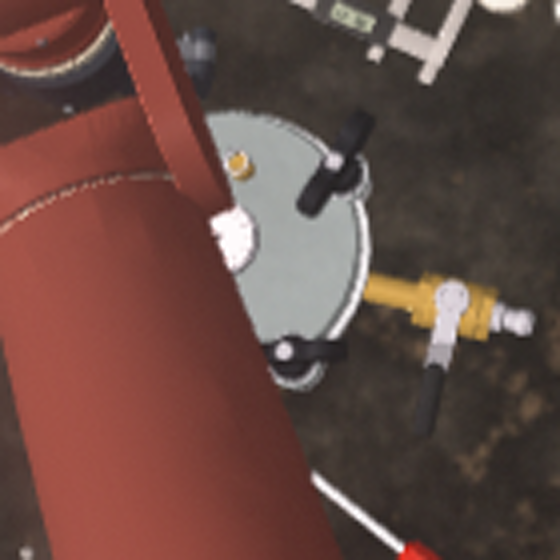

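BL's wing is aligned, cap at (385,327) in the wrist view against 388,325 predicted. The top view shows FR's wing now at about −88°. I'm descending, gripping and turning 60°.

```bash
python3 -m handwheel '{"offset":[[0,0,-0.5],[0,0,-1.0],[0,0,-1.4],[0,0,-1.6],[0,0,-1.75],[0,0,-1.75],[0,0,-1.75],[0,0,-1.75],[0,0,-1.75],[0,0,-1.75]],"roll":[0,0,0,0,0,0,0,0,0,0]}' 50 60
python3 -m handwheel '{"offset":[[0,0,0],[0,0,0],[0,0,0],[0,0,0],[0,0,0],[0,0,0],[0,0,0],[0,0,0],[0,0,0],[0,0,0]],"roll":[0,0,0,0,0,0,0,0,0,0]}' 8 60
python3 -m handwheel '{"offset":[[0,0,-0.005],[0,0,-0.01],[0,0,-0.015],[0,0,-0.02],[0,0,-0.025],[0,0,-0.03],[0,0,-0.035],[0,0,-0.04],[0,0,-0.05],[0,0,-0.05]],"roll":[-1,-2.2,-3.4,-4.6,-5.8,-7,-8.2,-9.3,-10.2,-10.2]}' 8 60
python3 - <<'E'
from h import *
o=ctrl.get_obs();print(o["wrist_torque"],o["contact_force"],o["q"])
d=load("wrist");crop(d,100,100,460,420,1.8,"pics/w5.png")
E
```

```text
t: 7.5
tool_pos: [0.5897, 0.311, 0.136]
tool_rot: [2.26, 2.181, 0.001]
contact_force: [-0.0, -0.1, 0.8]
opening: 0.0502
t: 8.5
tool_pos: [0.5894, 0.3105, 0.1355]
tool_rot: [2.26, 2.181, -0.001]
contact_force: [-0.9, -5.4, 4.8]
opening: 0.0106
t: 9.5
tool_pos: [0.5898, 0.311, 0.1336]
tool_rot: [-3.056, -0.727, -0.002]
contact_force: [-1.0, -3.2, 4.0]
opening: 0.0106
[-0.55108865 -0.0179666  -0.03449716] [-0.95372701 -3.22561556  3.9754024 ] [ 3.73796509e-01  2.21868855e-01  1.59401838e+00 -3.24543837e-05
  1.32430471e+00 -9.33650240e-02]
```

View pics/w5.png

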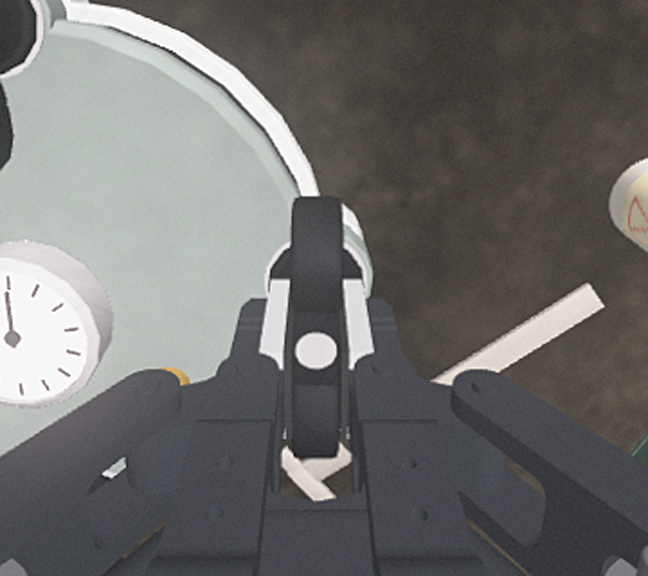

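BL has caught up: it's still centred after 60°, cap at (316,350). Starting the last round here with BL, then FR opposite it. I'm turning most of the way, then creeping up to the stop.

```bash
python3 -m handwheel '{"offset":[[0,0,-0.005],[0,0,-0.01],[0,0,-0.015],[0,0,-0.02],[0,0,-0.025],[0,0,-0.03],[0,0,-0.035],[0,0,-0.04],[0,0,-0.05],[0,0,-0.05]],"roll":[-1,-2.1,-3.2,-4.3,-5.4,-6.5,-7.6,-8.6,-9.4,-9.4]}' 8 60
python3 - <<'E'
from h import *
o=ctrl.get_obs();print(o["wrist_torque"],o["contact_force"])
E
python3 -m handwheel '{"offset":[[0,0,0],[0,0,0],[0,0,-0.005],[0,0,-0.005],[0,0,-0.005],[0,0,-0.01],[0,0,-0.01],[0,0,-0.01],[0,0,-0.01],[0,0,-0.01]],"roll":[-0.2,-0.4,-0.6,-0.8,-1.0,-1.2,-1.4,-1.6,-1.6,-1.6]}' 8 60
python3 - <<'E'
from h import *
o=ctrl.get_obs();print(o["wrist_torque"],o["contact_force"])
E
```

```text
t: 10.55
tool_pos: [0.5904, 0.311, 0.1318]
tool_rot: [-3.036, 0.801, -0.004]
contact_force: [2.6, -3.1, 2.6]
opening: 0.0105
[-0.54559082 -0.55211933 -0.01917235] [ 2.59810138 -3.062128    2.6498805 ]
t: 11.55
tool_pos: [0.5905, 0.3109, 0.1315]
tool_rot: [-2.958, 1.053, -0.004]
contact_force: [5.0, -3.0, 2.8]
opening: 0.0105
[-0.55800547 -0.75243497  0.06149818] [ 4.98534457 -2.95468221  2.82281453]
```

```bash
python3 -m handwheel '{"offset":[[0,0,0],[0,0,0],[0,0,-0.005],[0,0,-0.005],[0,0,-0.005],[0,0,-0.01],[0,0,-0.01],[0,0,-0.01],[0,0,-0.01],[0,0,-0.01]],"roll":[-0.2,-0.4,-0.6,-0.8,-1.0,-1.2,-1.4,-1.6,-1.6,-1.6]}' 8 60
python3 - <<'E'
from h import *
o=ctrl.get_obs();print(o["wrist_torque"],o["contact_force"],o["effort"][5])
E
```

```text
t: 12.55
tool_pos: [0.5906, 0.3108, 0.1312]
tool_rot: [-2.861, 1.295, -0.005]
contact_force: [4.5, -2.7, 2.5]
opening: 0.011
[-0.57905038 -0.80755734  0.39082219] [ 4.54947171 -2.70484268  2.53281879] 0.39733062498271465
```

Torque rose to 0.39 N m at a total of about 137° (2.39 rad), so BL is at its stop. I'm releasing it and going back to FR, the diagonal opposite.

```bash
python3 -m handwheel '{"offset":[[0,0,0],[0,0,0],[0,0,0],[0,0,0],[0,0,0.5],[0,0,1.2],[0,0,1.8],[-0.9,-0.5,1.8],[-1.8,-1.0,1.8],[-2.7,-1.5,1.8]],"roll":[0,0,0,0,0,0,0,1.4,2.8,4.2]}' 50 60
python3 -m handwheel '{"offset":[[-0.82,-0.6,0],[-0.82,-0.6,0],[-0.82,-0.6,0],[-0.82,-0.6,-0.2],[-0.82,-0.6,-0.8],[-0.82,-0.6,-1.3],[-0.82,-0.6,-1.6],[-0.82,-0.6,-1.72],[-0.82,-0.6,-1.72],[-0.82,-0.6,-1.72]],"roll":[1.4,2.8,4.2,4.35,4.35,4.35,4.35,4.35,4.35,4.35]}'
python3 - <<'E'
from h import *
d=load("wrist");crop(d,0,0,560,420,1.4,"pics/w6.png")
E
```

```text
t: 13.55
tool_pos: [0.48, 0.2505, 0.2023]
tool_rot: [-3.077, 0.634, 0.001]
contact_force: [0.8, -0.7, 0.6]
opening: 0.0498
t: 14.55
tool_pos: [0.4491, 0.2271, 0.1346]
tool_rot: [-3.14, -0.067, -0.002]
contact_force: [-0.2, 0.6, 0.4]
opening: 0.0501
```

View pics/w6.png

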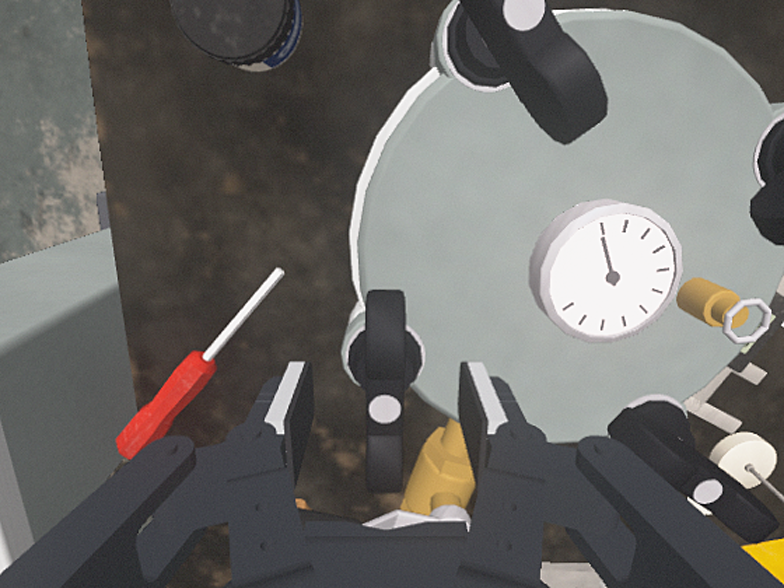

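FR's wing is centred between the jaws, cap at (386,408). I'm gripping and turning.

```bash
python3 -m handwheel '{"offset":[[0,0,0],[0,0,0],[0,0,0],[0,0,0],[0,0,0],[0,0,0],[0,0,0],[0,0,0],[0,0,0],[0,0,0]],"roll":[0,0,0,0,0,0,0,0,0,0]}' 8 60
python3 -m handwheel '{"offset":[[0,0,-0.005],[0,0,-0.01],[0,0,-0.015],[0,0,-0.02],[0,0,-0.025],[0,0,-0.03],[0,0,-0.035],[0,0,-0.04],[0,0,-0.05],[0,0,-0.05]],"roll":[-1,-2.1,-3.2,-4.3,-5.4,-6.5,-7.6,-8.6,-9.4,-9.4]}' 8 60
python3 - <<'E'
from h import *
o=ctrl.get_obs();print(o["wrist_torque"],o["contact_force"],o["effort"][5])
E
python3 -m handwheel '{"offset":[[0,0,0],[0,0,0],[0,0,-0.005],[0,0,-0.005],[0,0,-0.005],[0,0,-0.01],[0,0,-0.01],[0,0,-0.01],[0,0,-0.01],[0,0,-0.01]],"roll":[-0.2,-0.4,-0.6,-0.8,-1.0,-1.2,-1.4,-1.6,-1.6,-1.6]}' 8 60
python3 - <<'E'
from h import *
o=ctrl.get_obs();print(o["wrist_torque"],o["contact_force"],o["effort"][5])
E
```

```text
t: 15.6
tool_pos: [0.4488, 0.227, 0.1344]
tool_rot: [-3.141, -0.067, -0.001]
contact_force: [-1.2, -1.7, 5.5]
opening: 0.0105
t: 16.6
tool_pos: [0.4488, 0.227, 0.1325]
tool_rot: [-2.799, 1.427, -0.001]
contact_force: [-2.5, -0.6, 6.4]
opening: 0.0106
[-0.13726957  0.39982984 -0.06594395] [-2.45707794 -0.55142118  6.44292191] 0.24533886462450027
t: 17.6
tool_pos: [0.4488, 0.227, 0.1322]
tool_rot: [-2.671, 1.654, -0.001]
contact_force: [-2.8, -1.2, 6.3]
opening: 0.0106
[-0.15601828  0.44399464 -0.02330228] [-2.83564638 -1.19702648  6.2697335 ] 0.009807243186514825
```

```bash
python3 -m handwheel '{"offset":[[0,0,0],[0,0,0],[0,0,-0.005],[0,0,-0.005],[0,0,-0.005],[0,0,-0.01],[0,0,-0.01],[0,0,-0.01],[0,0,-0.01],[0,0,-0.01]],"roll":[-0.2,-0.4,-0.6,-0.8,-1.0,-1.2,-1.4,-1.6,-1.8,-1.8]}' 8 60
python3 - <<'E'
from h import *
o=ctrl.get_obs();print(o["wrist_torque"],o["contact_force"],o["effort"][5])
E
```

```text
t: 18.6
tool_pos: [0.4488, 0.227, 0.132]
tool_rot: [-2.508, 1.892, -0.002]
contact_force: [-3.6, -1.7, 7.7]
opening: 0.0102
[-0.15618093  0.42328773  1.47229314] [-3.61033826 -1.72367289  7.70598862] 1.5555038675665855
```

The hard stop is clear at 1.47 N m, so FR is home. Next is FL.

```bash
python3 -m handwheel '{"offset":[[0,0,0],[0,0,0],[0,0,0],[0,0,0],[0,0,0.5],[0,0,1.2],[0,0,1.8],[0.2,0.9,1.8],[0.4,1.8,1.8],[0.71,2.8,1.8]],"roll":[0,0,0,0,0,0,0,1.4,2.8,4.2]}' 50 60
python3 -m handwheel '{"offset":[[0,0,0],[0,0,0],[0,0,0],[0,0,0],[0,0,0],[0,0,0],[0,0,0],[0,0,0],[0,0,0],[0,0,0]],"roll":[1.4,2.8,4.2,5.6,7,8.4,9.8,11.2,12.6,14]}'
python3 - <<'E'
from h import *
d=load("wrist");crop(d,0,0,560,420,1.4,"pics/w7.png")
t=load("top");crop(t,150,160,290,300,4,"pics/t7.png")
E
```

```text
t: 19.6
tool_pos: [0.4771, 0.3398, 0.2031]
tool_rot: [-2.86, 1.299, -0.001]
contact_force: [1.4, 0.1, -0.0]
opening: 0.0496
t: 20.6
tool_pos: [0.4768, 0.3387, 0.2024]
tool_rot: [2.995, 0.95, -0.001]
contact_force: [-0.1, 0.0, -0.0]
opening: 0.05
```

View pics/w7.png

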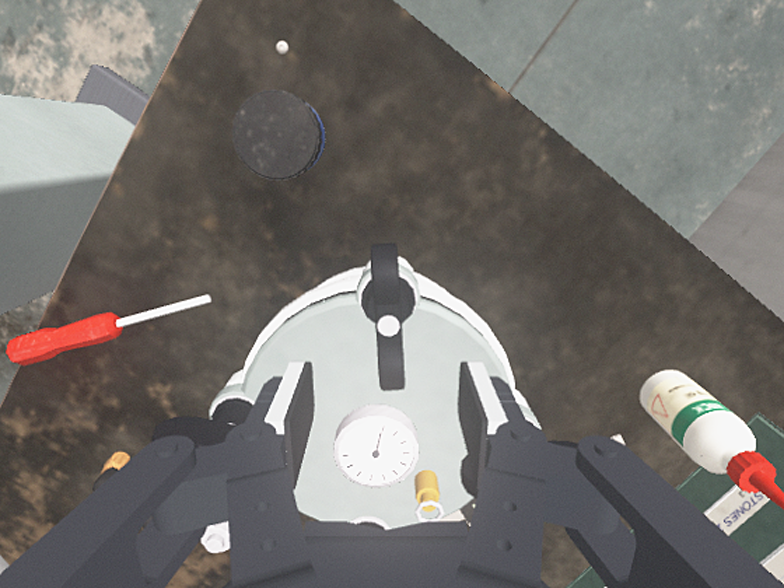

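View pics/t7.png

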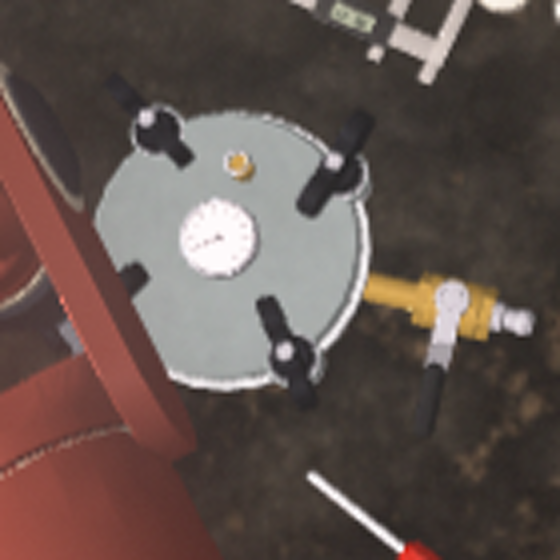

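FL's wing is 3° off the jaws, as predicted, cap at (388,325). The top view shows BL and FR turned home. I'm correcting the yaw, descending, gripping and turning.

```bash
python3 -m handwheel '{"offset":[[0,0,-0.4],[0,0,-0.9],[0,0,-1.3],[0,0,-1.6],[0,0,-1.72],[0,0,-1.72],[0,0,-1.72],[0,0,-1.72],[0,0,-1.72],[0,0,-1.72]],"roll":[0.55,0.55,0.55,0.55,0.55,0.55,0.55,0.55,0.55,0.55]}' 50 60
python3 -m handwheel '{"offset":[[0,0,0],[0,0,0],[0,0,0],[0,0,0],[0,0,0],[0,0,0],[0,0,0],[0,0,0],[0,0,0],[0,0,0]],"roll":[0,0,0,0,0,0,0,0,0,0]}' 8 60
python3 -m handwheel '{"offset":[[0,0,-0.005],[0,0,-0.01],[0,0,-0.015],[0,0,-0.02],[0,0,-0.025],[0,0,-0.03],[0,0,-0.035],[0,0,-0.04],[0,0,-0.05],[0,0,-0.05]],"roll":[-1,-2.1,-3.2,-4.3,-5.4,-6.5,-7.6,-8.6,-9.4,-9.4]}' 8 60
python3 - <<'E'
from h import *
o=ctrl.get_obs();print(o["wrist_torque"],o["contact_force"],o["effort"][5])
E
```

```text
t: 21.7
tool_pos: [0.4772, 0.339, 0.1347]
tool_rot: [-2.969, -1.027, -0.002]
contact_force: [-0.0, -0.3, -0.1]
opening: 0.0501
t: 22.7
tool_pos: [0.4776, 0.3393, 0.1345]
tool_rot: [-2.968, -1.027, -0.003]
contact_force: [3.9, 3.4, -1.3]
opening: 0.0104
t: 23.7
tool_pos: [0.4777, 0.3394, 0.1327]
tool_rot: [-3.1, 0.5, -0.003]
contact_force: [3.5, 2.4, -0.1]
opening: 0.0104
[ 0.52986574 -0.60800878 -0.01370959] [ 3.53624902  2.42694473 -0.11565885] 0.24297913536429405
```

```bash
python3 -m handwheel '{"offset":[[0,0,0],[0,0,0],[0,0,-0.005],[0,0,-0.005],[0,0,-0.005],[0,0,-0.01],[0,0,-0.01],[0,0,-0.01],[0,0,-0.01],[0,0,-0.01]],"roll":[-0.2,-0.4,-0.6,-0.8,-1.0,-1.2,-1.4,-1.6,-1.6,-1.6]}' 8 60
python3 - <<'E'
from h import *
o=ctrl.get_obs();print(o["wrist_torque"],o["contact_force"],o["effort"][5])
E
```

```text
t: 24.7
tool_pos: [0.4777, 0.3394, 0.1323]
tool_rot: [-3.047, 0.756, -0.002]
contact_force: [4.1, 3.5, -0.4]
opening: 0.0107
[ 0.60883055 -0.64092645  0.07304385] [ 4.06930522  3.45255159 -0.40647023] 0.003954257554141805
```

```bash
python3 -m handwheel '{"offset":[[0,0,0],[0,0,0],[0,0,0],[0,0,0],[0,0,-0.005],[0,0,-0.005],[0,0,-0.005],[0,0,-0.005],[0,0,-0.005],[0,0,-0.005]],"roll":[-0.2,-0.4,-0.6,-0.8,-1.0,-1.2,-1.2,-1.2,-1.2,-1.2]}' 8 60
python3 - <<'E'
from h import *
o=ctrl.get_obs();print(o["wrist_torque"],o["contact_force"],o["effort"][5])
E
```

```text
t: 25.7
tool_pos: [0.4777, 0.3394, 0.1321]
tool_rot: [-2.994, 0.946, -0.002]
contact_force: [5.1, 3.9, -1.1]
opening: 0.0108
[ 0.57110044 -0.62256853 -0.02797216] [ 5.07955891  3.91783809 -1.10144552] 0.004098287026863545
```

```bash
python3 -m handwheel '{"offset":[[0,0,0],[0,0,0],[0,0,0],[0,0,0],[0,0,-0.005],[0,0,-0.005],[0,0,-0.005],[0,0,-0.005],[0,0,-0.005],[0,0,-0.005]],"roll":[-0.2,-0.4,-0.6,-0.8,-1.0,-1.2,-1.2,-1.2,-1.2,-1.2]}' 8 60
python3 - <<'E'
from h import *
o=ctrl.get_obs();print(o["wrist_torque"],o["contact_force"],o["effort"][5])
E
```

```text
t: 26.7
tool_pos: [0.4777, 0.3394, 0.132]
tool_rot: [-2.931, 1.126, -0.004]
contact_force: [4.0, 3.1, -1.4]
opening: 0.0105
[ 0.57241616 -0.66008958  1.26031901] [ 4.03591438  3.06801352 -1.36039618] 1.3112930953502655
```

FL hit its stop too (1.26 N m). Next is BR, the diagonal opposite.

```bash
python3 -m handwheel '{"offset":[[0,0,0],[0,0,0],[0,0,0],[0,0,0],[0,0,0.5],[0,0,1.2],[0,0,1.8],[0.5,-0.9,1.8],[1.0,-1.8,1.8],[1.5,-2.6,1.8]],"roll":[0,0,0,0,0,0,0,1.4,2.8,4.2]}' 50 60
python3 -m handwheel '{"offset":[[0.61,-0.9,0],[0.61,-0.9,0],[0.61,-0.9,0],[0.61,-0.9,0],[0.61,-0.9,0],[0.61,-0.9,0],[0.61,-0.9,0],[0.61,-0.9,0],[0.61,-0.9,0],[0.61,-0.9,0]],"roll":[1.4,2.8,4.2,5.6,7,8.4,9.8,11.2,12.35,12.35]}'
python3 - <<'E'
from h import *
d=load("wrist");crop(d,0,0,560,420,1.4,"pics/w8.png")
E
```

```text
t: 27.7
tool_pos: [0.5373, 0.2336, 0.2036]
tool_rot: [3.108, -0.455, 0.0]
contact_force: [0.2, 0.2, -0.9]
opening: 0.05
t: 28.7
tool_pos: [0.5611, 0.1988, 0.2031]
tool_rot: [-2.76, -1.5, 0.001]
contact_force: [-0.1, -0.1, 0.1]
opening: 0.05
```

View pics/w8.png

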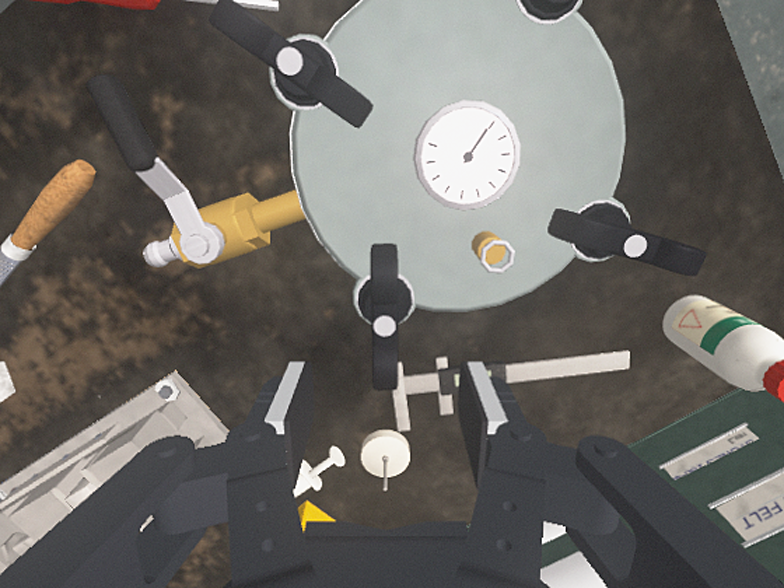

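BR's wing is aligned, cap at (384,326). I'm descending, gripping and turning.

```bash
python3 -m handwheel '{"offset":[[0,0,-0.4],[0,0,-0.9],[0,0,-1.3],[0,0,-1.6],[0,0,-1.72],[0,0,-1.72],[0,0,-1.72],[0,0,-1.72],[0,0,-1.72],[0,0,-1.72]],"roll":[0,0,0,0,0,0,0,0,0,0]}' 50 60
python3 -m handwheel '{"offset":[[0,0,0],[0,0,0],[0,0,0],[0,0,0],[0,0,0],[0,0,0],[0,0,0],[0,0,0],[0,0,0],[0,0,0]],"roll":[0,0,0,0,0,0,0,0,0,0]}' 8 60
python3 -m handwheel '{"offset":[[0,0,-0.005],[0,0,-0.01],[0,0,-0.015],[0,0,-0.02],[0,0,-0.025],[0,0,-0.03],[0,0,-0.035],[0,0,-0.04],[0,0,-0.05],[0,0,-0.05]],"roll":[-1,-2.1,-3.2,-4.3,-5.4,-6.5,-7.6,-8.6,-9.4,-9.4]}' 8 60
python3 -m handwheel '{"offset":[[0,0,0],[0,0,0],[0,0,-0.005],[0,0,-0.005],[0,0,-0.005],[0,0,-0.01],[0,0,-0.01],[0,0,-0.01],[0,0,-0.01],[0,0,-0.01]],"roll":[-0.2,-0.4,-0.6,-0.8,-1.0,-1.2,-1.4,-1.6,-1.6,-1.6]}' 8 60
python3 - <<'E'
from h import *
o=ctrl.get_obs();print(o["wrist_torque"],o["contact_force"],o["effort"][5])
E
```

```text
t: 29.75
tool_pos: [0.5617, 0.199, 0.1352]
tool_rot: [2.76, 1.5, 0.002]
contact_force: [0.9, 0.0, 1.2]
opening: 0.0497
t: 30.75
tool_pos: [0.561, 0.1983, 0.1347]
tool_rot: [2.76, 1.5, -0.002]
contact_force: [-2.9, -3.8, 4.4]
opening: 0.0105
t: 31.75
tool_pos: [0.5612, 0.1984, 0.1329]
tool_rot: [3.14, 0.016, -0.001]
contact_force: [-3.3, -3.4, 4.5]
opening: 0.0103
t: 32.75
tool_pos: [0.5613, 0.1984, 0.1326]
tool_rot: [3.131, -0.245, -0.0]
contact_force: [-3.7, -4.0, 4.9]
opening: 0.0107
[-0.73108341  0.58141652 -0.00823846] [-3.66647621 -3.98106972  4.86526089] 0.0011424669355619699
```

```bash
python3 -m handwheel '{"offset":[[0,0,0],[0,0,0],[0,0,0],[0,0,0],[0,0,-0.005],[0,0,-0.005],[0,0,-0.005],[0,0,-0.005],[0,0,-0.005],[0,0,-0.005]],"roll":[-0.2,-0.4,-0.6,-0.8,-1.0,-1.2,-1.2,-1.2,-1.2,-1.2]}' 8 60
python3 - <<'E'
from h import *
o=ctrl.get_obs();print(o["wrist_torque"],o["contact_force"],o["effort"][5])
E
```

```text
t: 33.75
tool_pos: [0.5613, 0.1984, 0.1324]
tool_rot: [3.109, -0.441, -0.0]
contact_force: [-3.3, -4.3, 5.8]
opening: 0.0106
[-7.29429641e-01  5.62149667e-01 -2.46734927e-04] [-3.25016981 -4.32406938  5.80209811] 0.0027478150877868757
```

```bash
python3 -m handwheel '{"offset":[[0,0,0],[0,0,0],[0,0,0],[0,0,0],[0,0,-0.005],[0,0,-0.005],[0,0,-0.005],[0,0,-0.005],[0,0,-0.005],[0,0,-0.005]],"roll":[-0.2,-0.4,-0.6,-0.8,-1.0,-1.2,-1.2,-1.2,-1.2,-1.2]}' 8 60
python3 - <<'E'
from h import *
o=ctrl.get_obs();print(o["wrist_torque"],o["contact_force"],o["effort"][5])
E
```

```text
t: 34.75
tool_pos: [0.5613, 0.1983, 0.1323]
tool_rot: [3.076, -0.631, 0.001]
contact_force: [-3.8, -3.4, 5.6]
opening: 0.0108
[-0.73661808  0.55269485  1.04502966] [-3.7682049  -3.43754944  5.57817769] 1.007869653403759
```

All four knobs are at their stops (BR: 1.05 N m). I'm releasing it, moving over the lever and looking.

```bash
python3 -m handwheel '{"offset":[[0,0,0],[0,0,0],[0,0,0],[0,0,0],[0,0,0.5],[0,0,1.2],[0,0,1.8],[-0.9,-0.4,1.8],[-1.8,-0.8,1.8],[-2.7,-1.2,1.8]],"roll":[0,0,0,0,0,0,0,-1.4,-2.8,-4.2]}' 50 60
python3 -m handwheel '{"offset":[[-0.8,-0.24,0],[-0.8,-0.24,0],[-0.8,-0.24,0],[-0.8,-0.24,0],[-0.8,-0.24,0],[-0.8,-0.24,0],[-0.8,-0.24,0],[-0.8,-0.24,0],[-0.8,-0.24,0],[-0.8,-0.24,0]],"roll":[-1.4,-2.8,-4.2,-5.6,-7,-8.4,-8.4,-8.4,-8.4,-8.4]}'
python3 - <<'E'
from h import *
d=load("wrist");crop(d,0,0,560,420,1.4,"pics/w9.png")
print(proj(d,[[.421,.141,.13],[.485,.131,.13]])*1.4)
t=load("top");crop(t,150,160,290,300,4,"pics/t9.png")
s=load("scene");crop(s,150,120,300,240,5,"pics/s9.png")
E
```

```text
t: 35.75
tool_pos: [0.4524, 0.1506, 0.2037]
tool_rot: [-2.86, 1.3, -0.0]
contact_force: [-0.1, -0.1, 1.1]
opening: 0.0501
t: 36.75
tool_pos: [0.4214, 0.1413, 0.2037]
tool_rot: [-2.043, 2.387, 0.0]
contact_force: [-0.2, 0.0, 0.2]
opening: 0.0499
[[382.91127211 307.57200193]
 [382.76253618 175.18026036]]
```

View pics/w9.png

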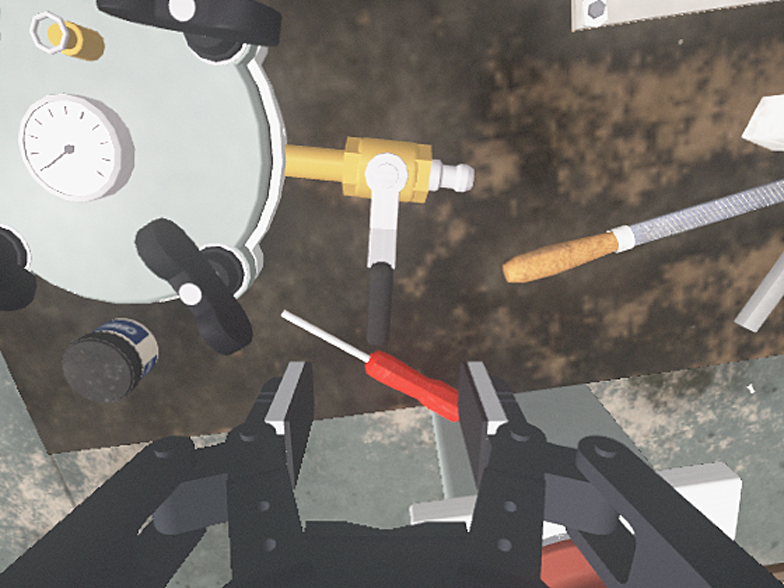

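View pics/t9.png

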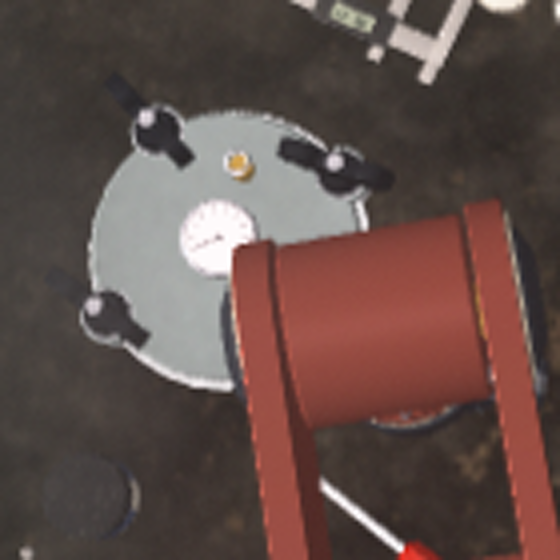

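View pics/s9.png

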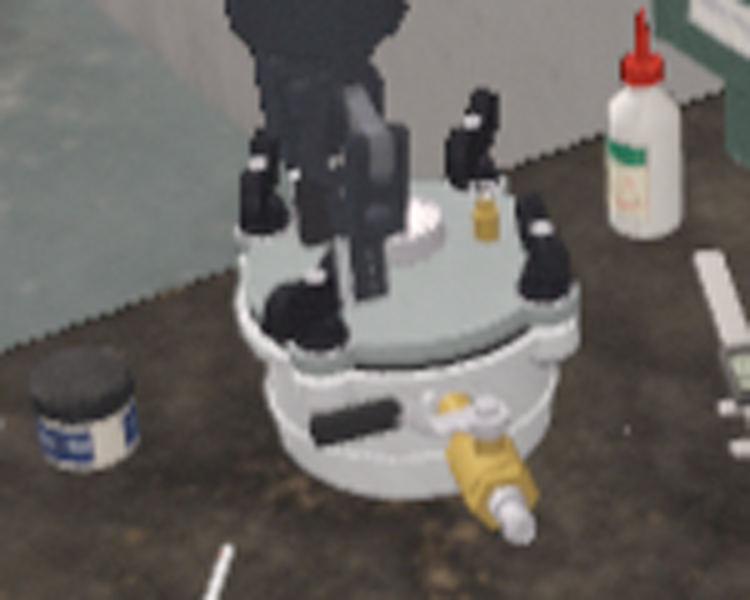

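The wrist view shows the lever pivot at (386,174) and the sleeve from (381,265) to (377,343), about 3° off the jaws. The top view shows the BL, FL and BR wings at their new angles. I'm working out the descent correction and the arc.

```bash
python3 - <<'E'
import numpy as np
r=.064/.04
for th0 in (168.2,168.2+45):
    for a in np.arange(4.5,50,4.5):
        t=np.radians(th0+a);s=np.radians(th0)
        print(round(a/6,3),(r*np.array([np.cos(t)-np.cos(s),np.sin(t)-np.sin(s)])).round(2))
E
python3 -m handwheel '{"offset":[[0.02,0.03,-0.5],[0.02,0.03,-1.1],[0.02,0.03,-1.7],[0.02,0.03,-2.2],[0.02,0.03,-2.44],[0.02,0.03,-2.44],[0.02,0.03,-2.44],[0.02,0.03,-2.44],[0.02,0.03,-2.44],[0.02,0.03,-2.44]],"roll":[-0.4,-0.4,-0.4,-0.4,-0.4,-0.4,-0.4,-0.4,-0.4,-0.4]}' 50 30
python3 -m handwheel '{"offset":[[0,0,0],[0,0,0],[0,0,0],[0,0,0],[0,0,0],[0,0,0],[0,0,0],[0,0,0],[0,0,0],[0,0,0]],"roll":[0,0,0,0,0,0,0,0,0,0]}' 8 30
python3 - <<'E'
from h import *
o=ctrl.get_obs();print(o["wrist_torque"],o["q"])
d=load("wrist");crop(d,0,0,560,420,1.4,"pics/w10.png")
E
```

```text
0.75 [-0.02 -0.12]
1.5 [-0.03 -0.25]
2.25 [-0.03 -0.37]
3.0 [-0.02 -0.5 ]
3.75 [-0.01 -0.62]
4.5 [ 0.02 -0.75]
5.25 [ 0.06 -0.87]
6.0 [ 0.11 -0.98]
6.75 [ 0.16 -1.1 ]
7.5 [ 0.23 -1.2 ]
8.25 [ 0.3  -1.31]
0.75 [ 0.07 -0.1 ]
1.5 [ 0.15 -0.2 ]
2.25 [ 0.24 -0.29]
3.0 [ 0.34 -0.37]
3.75 [ 0.44 -0.45]
4.5 [ 0.54 -0.51]
5.25 [ 0.66 -0.57]
6.0 [ 0.77 -0.62]
6.75 [ 0.89 -0.66]
7.5 [ 1.01 -0.69]
8.25 [ 1.14 -0.71]
t: 37.9
tool_pos: [0.4227, 0.1426, 0.107]
tool_rot: [-1.99, 2.429, -0.001]
contact_force: [-0.2, 0.4, 0.2]
opening: 0.0498
t: 38.9
tool_pos: [0.4222, 0.1429, 0.1063]
tool_rot: [-1.991, 2.43, 0.001]
contact_force: [-0.6, 4.7, 2.7]
opening: 0.0112
[0.83224896 0.19207609 0.29052923] [ 1.58463692e-01 -2.85059438e-01  2.13747319e+00  1.00581848e-03
  1.28896855e+00  1.92687050e+00]
```

View pics/w10.png

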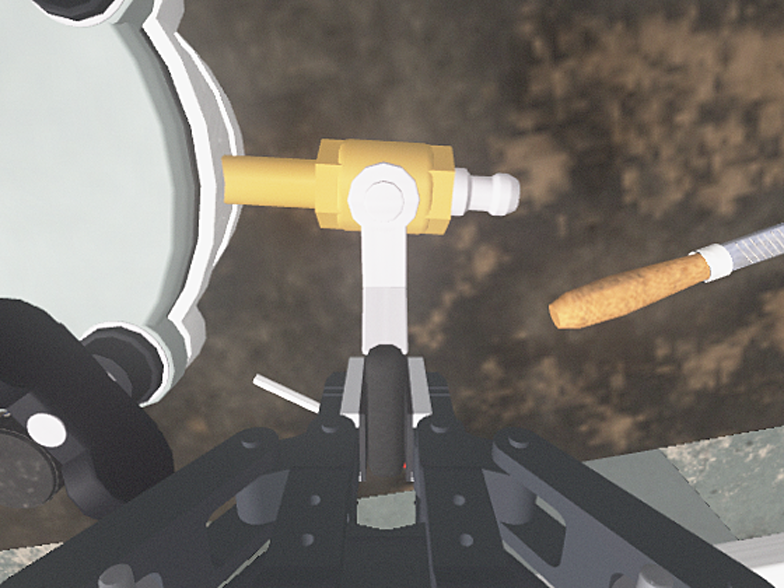

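The sleeve is gripped (at about (385,400)) and the lever points straight at the pivot (384,200). I'm swinging it anticlockwise along the arc.

```bash
python3 -m handwheel '{"offset":[[-0.02,-0.12,0],[-0.03,-0.25,0],[-0.03,-0.37,0],[-0.02,-0.5,0],[-0.01,-0.62,0],[0.02,-0.75,0],[0.06,-0.87,0],[0.11,-0.98,0],[0.16,-1.1,0],[0.23,-1.2,0]],"roll":[0.75,1.5,2.25,3,3.75,4.5,5.25,6,6.75,7.5]}' 8 30
python3 - <<'E'
from h import *
o=ctrl.get_obs();print(o["wrist_torque"],o["contact_force"])
E
python3 -m handwheel '{"offset":[[0.07,-0.10,0],[0.15,-0.20,0],[0.24,-0.29,0],[0.34,-0.37,0],[0.44,-0.45,0],[0.54,-0.51,0],[0.66,-0.57,0],[0.77,-0.62,0],[0.89,-0.66,0],[0.89,-0.66,0]],"roll":[0.75,1.5,2.25,3,3.75,4.5,5.25,6,6.75,6.75]}' 8 30
python3 - <<'E'
from h import *
o=ctrl.get_obs();print(o["wrist_torque"],o["contact_force"])
d=load("wrist");crop(d,0,0,560,420,1.4,"pics/w11.png")
E
```

```text
t: 39.95
tool_pos: [0.4321, 0.0955, 0.1063]
tool_rot: [-2.768, 1.477, -0.001]
contact_force: [2.5, 9.4, 0.1]
opening: 0.0114
[ 1.42620983 -0.35391336  0.25616454] [2.4688521  9.40227607 0.14003813]
t: 40.95
tool_pos: [0.4675, 0.0704, 0.1062]
tool_rot: [-3.106, 0.431, 0.0]
contact_force: [0.8, 12.8, 1.9]
opening: 0.0115
[ 1.9659286  -0.15593243  0.2834744 ] [ 0.83613785 12.84805945  1.943435  ]
```

View pics/w11.png

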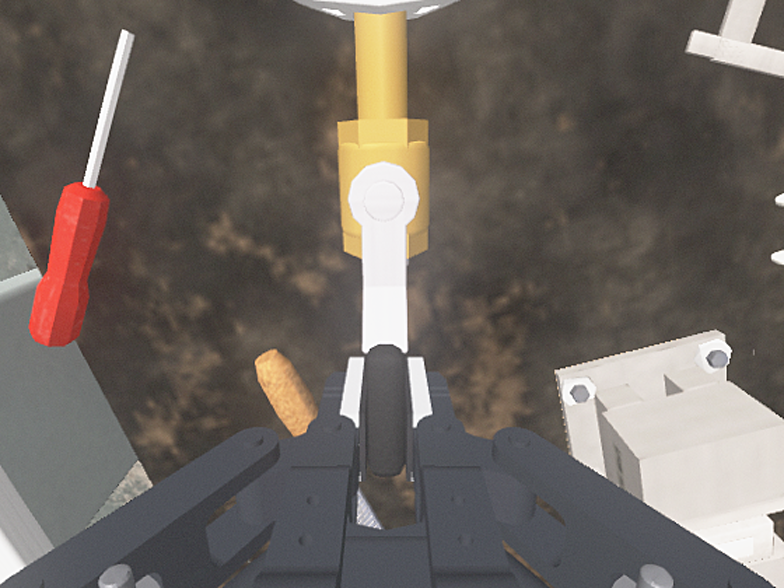

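The lever is in line with the pipe to within about 2°. I'm nudging it to the stop, then releasing and lifting straight up.

```bash
python3 -m handwheel '{"offset":[[0.04,-0.01,0],[0.08,-0.02,0],[0.08,-0.02,0],[0.08,-0.02,0],[0.08,-0.02,0],[0.08,-0.02,0],[0.08,-0.02,0],[0.08,-0.02,0],[0.08,-0.02,0],[0.08,-0.02,0]],"roll":[0.25,0.5,0.5,0.5,0.5,0.5,0.5,0.5,0.5,0.5]}' 8 30
python3 - <<'E'
from h import *
o=ctrl.get_obs();print(o["wrist_torque"],o["contact_force"])
E
python3 -m handwheel '{"offset":[[0,0,0],[0,0,0],[0,0,0],[0,0,0],[0,0,0],[0,0,0.5],[0,0,1.2],[0,0,2.2],[0,0,3.2],[0,0,4]],"roll":[0,0,0,0,0,0,0,0,0,0]}' 50 30
python3 -m handwheel '{"offset":[[0,-1,0],[0,-2,0],[0,-3,0],[0,-4,0],[0,-5,0],[0,-5,0],[0,-5,0],[0,-5,0],[0,-5,0],[0,-5,0]],"roll":[0,0,0,0,0,0,0,0,0,0]}' 50 30
python3 - <<'E'
from h import *
import pickle
t=load("top");crop(t,150,160,290,300,4,"pics/t12.png")
s=load("scene");crop(s,150,120,300,240,5,"pics/s12.png")
cv2.imwrite("pics/t12f.png",t["img"][:,:,::-1])
pickle.dump(dict(top=t,scene=s),open("d1.pkl","wb"))
E
```

```text
t: 42.0
tool_pos: [0.4686, 0.07, 0.1061]
tool_rot: [-3.115, 0.355, 0.008]
contact_force: [-5.6, 14.1, 7.0]
opening: 0.0115
[ 2.08551785  1.10104733 -0.74229027] [-5.59461746 14.12143296  7.01593923]
t: 43.0
tool_pos: [0.4705, 0.0671, 0.2688]
tool_rot: [3.122, -0.352, 0.004]
contact_force: [0.5, 0.4, -0.0]
opening: 0.05
t: 44.0
tool_pos: [0.4703, -0.1317, 0.2662]
tool_rot: [3.122, -0.349, 0.0]
contact_force: [0.2, 0.7, 0.0]
opening: 0.0504
```

View pics/t12.png

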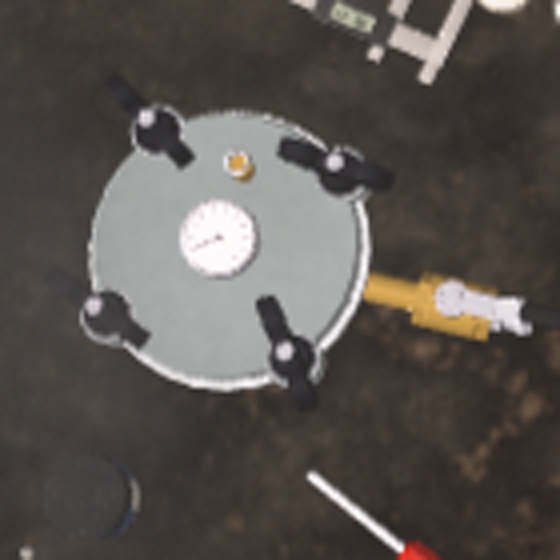

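View pics/s12.png

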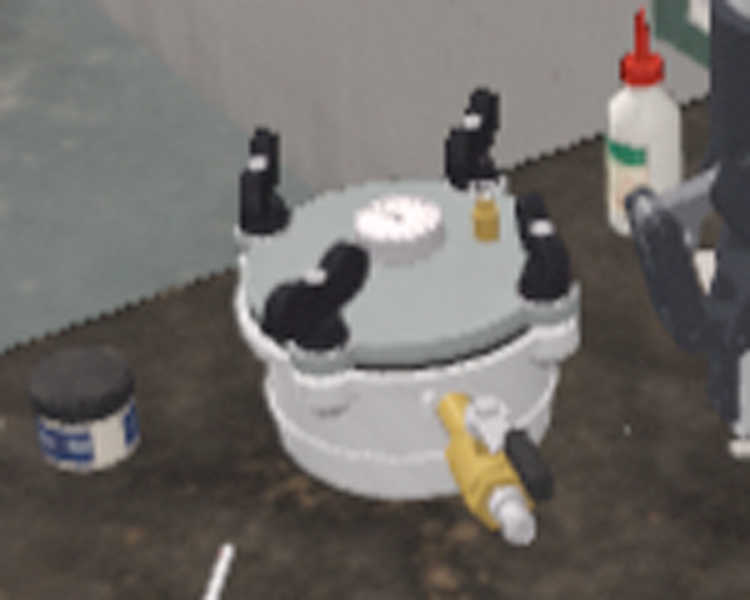

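View pics/t12f.png

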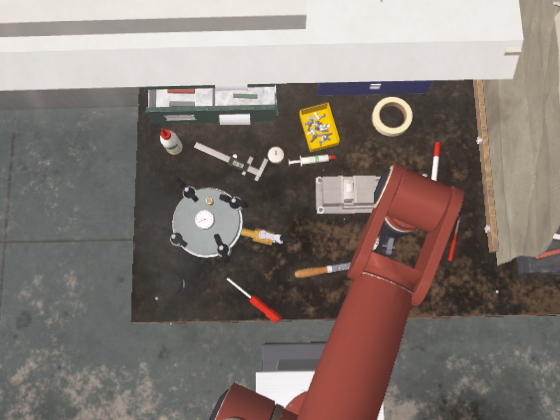

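Run:
```python
from h import *
import pickle
d0=pickle.load(open("d0.pkl","rb"));d=pickle.load(open("d1.pkl","rb"))
T=lambda a:(150+(a[0]-1.5)/4,160+(a[1]-1.5)/4)
w=dict(BL=((190,160),(112,78)),FL=((147,342),(53,275)),FR=((265,298),(310,403)),BR=((280,147),(392,182)),lever=((452,298),(560,323)))
for k,(a,b) in w.items():
    z=.155 if k!="lever" else .125
    A,B=[onplane(d["top"],*T(x),z) for x in(a,b)];v=A-B
    print(k,np.linalg.norm(v).round(3),np.degrees(np.arctan2(v[1],v[0])).round(1))
```

```text
BL 0.069 -137.1
FL 0.069 -125.9
FR 0.067 23.1
BR 0.07 71.3
lever 0.066 75.8
```

Run:
```python
from station import ctrl
o=ctrl.get_obs();print(o["t"],o["contact_force"])
print(ctrl.finish_job())
```

```text
44.1 [ 0.34631082  0.35725572 -0.61684311]
the job is handed in; nothing more can be done
None
```

The pot is closed, the air valve is open, and I handed the job in at 44.1 s of the 72 s allowed. No verdict was reported.

**What I did:** I turned front right and back left 61° clockwise to catch up. Then I took every knob to its stop in crisscross order: back left, front right, front left, back right. Last, I swung the valve lever about 88° anticlockwise to its stop, then let go and moved the arm clear.

**What the last checks showed:**
- **Stops:** Wrist torque rose at the stop on every knob: 1.47 N m at front right, 1.26 at front left and 1.05 at back right. Back left rose only to 0.39, but it had been turned 137° (2.39 rad) in all, so I took it as home.
- **Wing angles:** In the top view the wings turned 135° (back left), 130° (front right), 74° (front left) and 76° (back right). All four fit a 2.4 rad stop.
- **Valve:** The lever points along the pipe, at 255.8° in the picture against the pot's estimated 256°.
- **Surroundings:** The bystanders I could see look unmoved; the arm hid part of the bench in the last view. The robot was touching nothing, with a contact force under 1 N.

**Not checked:** I did not measure the lid's height or tilt, because the seating travel of 1 to 2 mm is about the camera error. I inferred that it is seated from the knobs.

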